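# Empty the tilt-out stationery bin into the card box

### The arm

A 7-joint arm with a two-finger parallel gripper is mounted at the origin on the work surface. World frame = base frame: x ahead of the robot, y to its left, z up, the work surface at z = 0. Lengths are in m, angles in rad, forces in N, time in s.
With the tool pointing down it reaches from about 0.4 to 0.85 m from the base axis. Payload 4.5 kg.
Tool frame: the origin (TCP) lies at the very end of the fingers, on their centre line; the grasp point (between the pads) lies 19 mm behind it; y points along the fingers, x is the direction in which the jaws open and shut, and the axes are right-handed (so a half turn about y gives the same grasp; the last joint's range is limited). The gripper opens to 88 mm and grips with 3 to 60 N. Pads are 18 mm wide; open, the fingers measure 123 mm over their backs; the gripper's body (75 mm by 187 mm) begins 45 mm behind the grasp point.
Start: joints at [-1.291, 0.689, -0.195, 1.565, 0.157, 0.902, -0.215], TCP at [0.152, 0.606, 0.239] pointing down, gripper open.
Joint ranges: [-3.01, 3.01], [-0.46, 2.08], [-1.47, 1.51], [0.13, 2.56], [-1, 4.14], [0.04, 2.09], [-2.66, 2.66]. Speed limits (rad/s): [2.57, 2.57, 3.14, 3.14, 3.14, 3.14, 3.14].

### API

Orientations are given as a unit quaternion [x, y, z, w].
In Python, from plant import r gives the robot as it stands.
- The arm moves only by the shell command python3 -m inch 'ROWS' [OPENING] [FORCE]. ROWS is JSON, a list of rows, each a list of 6 numbers: the shift along the tool's x, y, z in mm, then the turn, a rotation vector about the tool's x, y, z in rad. In form: [[x, y, z, ax, ay, az], ...]. A call has 1 to 12 rows; each row shifts and turns the commanded pose from where the row before left it, along the tool's axes as they then stand; what a row does not reach is not made up. A row lasts 1/12 s, in which the tool goes at most 41.7 mm and 7.16 degrees, less where a joint would pass 70% of its speed; a pose out of reach is approached as far as the arm can. A call is refused whole if a number of a shift passes 41.7 or a number of a turn 0.125, either way. A call with a gripper value outside its range is refused whole. OPENING is the finger opening in mm, from 0 to 88.1, set as the call begins (- or left out, the last holds). The fingers move at their own pace and stop on an object; FORCE is the grip in N (left out, the last holds). Time passes only in rows, so rows that do not move let the fingers close. It gives the time, the measured TCP pose, the force and the opening at its end, in the units of the state.
- r.get_state(): the state, without advancing time (a new reading comes with each control period).
- r.snapshot(name): name is "scene" or "top"; returns a dict with "img" (400x640x3 uint8, red, green, blue), "range_z" (400x640 float32, m along the optical axis (not along the pixel's ray), 0 where there is no reading), "mtx" (3x3 intrinsics, pixels), "k1" (the pictures are not rectified: a ray, as slopes to the right and down, at radius r is drawn at 1 + k1 r^2 times it, then the intrinsics apply), "camera_from_world" (4x4, takes a point from world to camera coordinates). Camera axes: x right, y down, z forward; pixel columns grow to the right and rows downward; lengths in m; the calibration is good to about 2 mm. A picture is of the moment at which its call begins.
- r.finish_job(): hands the job in, once; it reports no verdict.
The state is a dict: "clock": time; "q": joint angles; "qd": joint speeds; "joint_torque": joint torques, N m; "tool_pos": TCP position; "eef_rot": TCP orientation; "contact_force": force on the tool from outside, world axes, zero at the start; "moment": the same for the moment, N m; "opening": opening from 0.0 (shut) to 1.0 (fully open).
Only numpy, scipy, OpenCV 4.12 (cv2) and the standard library are available. Lean on these libraries where they do the work, as an engineer would, in place of code of your own. Each camera call takes 0.05 s, during which the arm holds its last target.

### The job

Two identical tilt-out bins stand on the desk and one of them holds three bits of stationery: stand the open cardboard box on the desk in front of that bin, pinch the bin's two side buttons together to free its catch, and tip it forward to its stop so that all three drop into the box. Then swing the bin back fully home and let the buttons out so that it is caught again, leaving the box standing on the desk with the three things in it. Let nothing fall on the desk, leave the other bin shut and leave the other things on the desk where they are.

Things in the scene. Friction and masses are not known exactly. Their poses are not given: they have to be found in the camera images.
- stand_a: grey stand of the bin that holds the three things; fixed, place and heading vary. Origin on the desk below the hinge line; x to its back, y along the hinge, z up; the bin tips to -x. mm: base plate x -2..102, 96 wide, 14 high; posts at y +/-32..40, x -7..11, to z 130; back plate x 95..107, 96 wide, 200 high; keepers of the catch x 73..101, y +/-28..42, z 169..187.
- hinge_a (a point): midpoint of the full bin's hinge line, 120 above the desk, on the stand. The bin itself: grey open-topped plastic hopper, 40 wide outside, walls 3, 70 deep (to +x), 85 high, floor at hinge height, front wall leaning forward to the lip. Let go, it falls back to 0 or stays tipped by its own weight, whichever side it hangs on.
- bin_a (a joint): tilt of the full bin, rad: 0 = upright, home; grows as it tips forward to its stop at 2.0. The catch holds it within 0.05 until both buttons are in by over 3.5 mm. Past about 1.5 the slippery front wall slopes down and the contents slide out over the lip; if they jam, rock it. To catch it again hold both buttons in until it is back at 0, then let them out: pushing alone does not close it.
- pinch_a (a point): point midway between the full bin's two buttons, moving with the bin: at tilt 0 it is 40 behind (+x) and 58 above the hinge, so it circles the hinge at 70.5. The squeeze is along the stand's y, across the bin. From above the fingers straddle the bin, whose rim is 27 above this point; 25 beside the buttons is free. Held upright, the hand clears stand and bin over the whole tilt.
- button_left_a (a joint): travel of the full bin's left (+y) button, m: 0 = out, 0.006 = fully in. Black round dome, 21 across, on the bin's side wall; a thin arm runs from it to the catch behind. Dome tops are 63 mm apart when out, 51 when both are in; each spring pushes 2 N (out) to 5 N (in). The bin turns easily between fingers on the domes, so the hand can stay upright as it tips.
- button_right_a (a joint): the same for the full bin's right (-y) button.
- lip_a (a point): middle of the full bin's pouring lip (top edge of its front wall), moving with the bin: at tilt 0 it is 22 ahead of (-x) and 90 above the hinge; at the stop 73 ahead of the hinge and 62 above the desk. The things land 60 to 160 ahead of the hinge.
- stand_b: the identical stand of the other bin, same origin and axes. Its bin is empty and stays shut.
- bin_b (a joint): tilt of the empty bin, rad: 0 = home. Leave it.
- card_box: open cardboard box, 150 long (x), 62 wide (y), 45 high, walls and floor 3, 100 to 200 g. Origin at the centre of its underside, z up. Starts to the left or right of the stands. With its length along the stand's x and its centre 110 ahead of the hinge line it catches everything, and can be lowered there clear of the upright bin's lip.
- eraser: white eraser block, 14 x 20 x 10, origin at the centre of its underside as it starts. Lies on the floor of the full bin.
- glue_stick: white stub cylinder, 14 across, 22 long (z), origin at the centre of its underside as it starts. Lies on the floor of the full bin.
- reel: small pale wooden reel, 18 across, 13 high, origin at the centre of its underside as it starts. Lies on the floor of the full bin.
- stapler: black desk stapler, 150 long (its x), 36 wide, 60 high, origin under its centre on the desk. Bystander: leave it where it is.
- mug: white mug, 76 across, 90 high, origin under its centre on the desk. Bystander: leave it where it is.
- pen_pot: dark steel pen pot, 72 across, 95 high, pens to 155, origin under its centre on the desk. Bystander: leave it where it is.
- note_block: block of yellow notes, 50 x 38 x 35 high, standing between the two stands, origin under its centre on the desk. Bystander: leave it where it is.
- ink_pad: steel ink pad tin, 54 x 36 x 20 high, origin under its centre on the desk. Bystander: leave it where it is.
- paste_jar: small white jar with a black cap, 36 across, 45 high, origin under its centre on the desk. Bystander: leave it where it is.
- rubber_stamp: wooden rubber stamp, 55 x 28, 54 high, origin under its centre on the desk. Bystander: leave it where it is.
Things that resemble listed ones, but are neither listed nor needed, are in the scene too. What is shaped like the stand_a but orange or yellow is not meant.

How it is judged:
By the outcome, as a careful person would: the job done as asked, in the order asked, and still so for the second after the job is handed in, with the robot touching nothing.
It also fails if it takes over 67 s, if anything falls off the work surface, if the arm or the gripper's body presses on something with over 40 N, if the wrist force passes 120 N, or if a joint passes its speed limit or range.

## Working session

There is one attempt and no reset: what is moved stays moved. The work goes in short steps, Python scripts to look and compute and a shell command to move; the robot and the scene stay as the last step left them, time stands still between calls to the robot, and variables do not carry over. Pictures are saved under pics/ and viewed, and the job is handed in when it is done.

```bash
ls; mkdir -p pics; cat > h.py <<'E'
import numpy as np, cv2
from plant import r
def snap(n,tag):
    s=r.snapshot(n); cv2.imwrite(f'pics/{tag}.png',s['img'][:,:,::-1]); np.savez(f'pics/{tag}.npz',**s); return s
def load(tag): return dict(np.load(f'pics/{tag}.npz'))
def px2w(s,u,v,z=None):
    K=s['mtx'];k1=float(s['k1']);T=s['camera_from_world']
    d=np.array([(u-K[0,2])/K[0,0],(v-K[1,2])/K[1,1]]);p=d.copy()
    for _ in range(20): p=d/(1+k1*(p@p))
    R=T[:3,:3];t=T[:3,3];c=-R.T@t
    ray=R.T@np.array([p[0],p[1],1])
    if z is None:
        Z=s['range_z'][int(round(v)),int(round(u))]; return c+ray*Z
    return c+ray*(z-c[2])/ray[2]
def cloud(s):
    K=s['mtx'];k1=float(s['k1']);T=s['camera_from_world']
    v,u=np.mgrid[0:400,0:640]
    d=np.stack([(u-K[0,2])/K[0,0],(v-K[1,2])/K[1,1]],-1);p=d.copy()
    for _ in range(20): p=d/(1+k1*(p**2).sum(-1,keepdims=True))
    Z=s['range_z']
    c=np.concatenate([p*Z[...,None],Z[...,None]],-1)
    w=(c-T[:3,3])@T[:3,:3]
    w[Z==0]=np.nan
    return w
def crop(s,tag,u0,v0,u1,v1,f):
    cv2.imwrite(f'pics/{tag}.png',cv2.resize(s['img'][v0:v1,u0:u1,::-1],None,fx=f,fy=f,interpolation=cv2.INTER_CUBIC))
E
python3 - <<'E'
from h import *
print(r.get_state())
for n in('scene','top'):
    s=snap(n,n+'0'); print(s['mtx'],s['k1'],s['camera_from_world'])
E
```

```text
pics
{'clock': 0.0, 'q': array([-1.29118668,  0.68999978, -0.19457043,  1.56633147,  0.1573305 ,
        0.90247832, -0.21509715]), 'qd': array([-0.00103083,  0.00117706,  0.00100479,  0.00026153, -0.00130069,
       -0.00161873, -0.0010068 ]), 'joint_torque': array([-1.07085320e-04, -5.27559614e+01, -1.26719903e+00, -1.53424537e+01,
       -5.26618597e-02,  6.35982797e-03,  1.73523035e-04]), 'tool_pos': array([0.1519611 , 0.60560346, 0.23790495]), 'eef_rot': array([ 0.55792041,  0.43449085, -0.43545248, -0.55706701]), 'contact_force': array([-0.17470831,  1.18336183, -0.21482568]), 'moment': array([-0.02693822,  0.0114229 , -0.01506911]), 'opening': 1.0014516492537684}
[[487.23703027   0.         320.59288458]
 [  0.         487.23703027 205.69681903]
 [  0.           0.           1.        ]] -0.15222763464836972 [[ 0.7085392   0.7056669  -0.0025346  -0.3722133 ]
 [ 0.57680091 -0.58121042 -0.57401669 -0.20603106]
 [-0.40653772  0.40525137 -0.81883967  1.58939531]
 [ 0.          0.          0.          1.        ]]
[[451.80559489   0.         325.20474401]
 [  0.         451.80559489 200.28915684]
 [  0.           0.           1.        ]] -0.020039436320922487 [[ 0.01078784 -0.99992189 -0.00631217  0.00590337]
 [-0.98449488 -0.00951571 -0.17515503  0.53534568]
 [ 0.17508128  0.00810384 -0.98452063  1.16620916]
 [ 0.          0.          0.          1.        ]]
```

View pics/scene0.png

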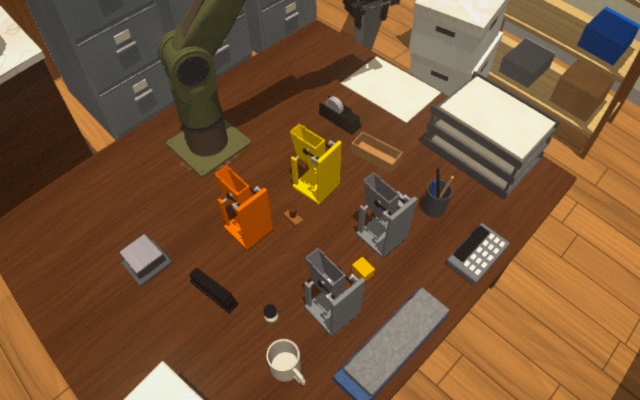

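View pics/top0.png

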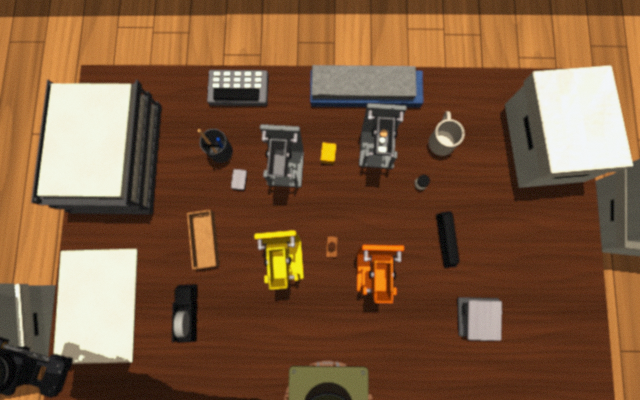

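```bash
python3 - <<'E'
from h import *
a=load('top0');crop(a,'c1',350,95,470,205,6);crop(a,'c2',180,110,310,280,4)
b=load('scene0');crop(b,'c3',290,160,430,340,4)
E
```

```text
(no output)
```

View pics/c1.png

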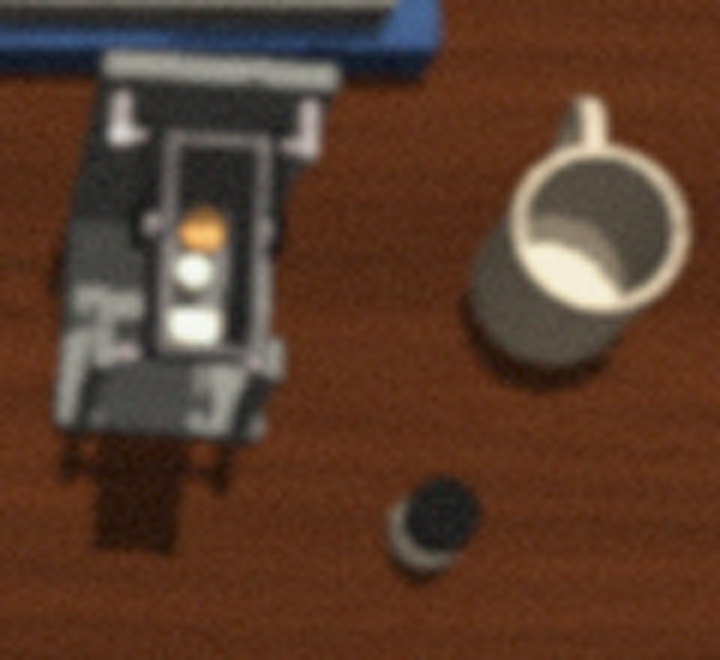

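View pics/c2.png

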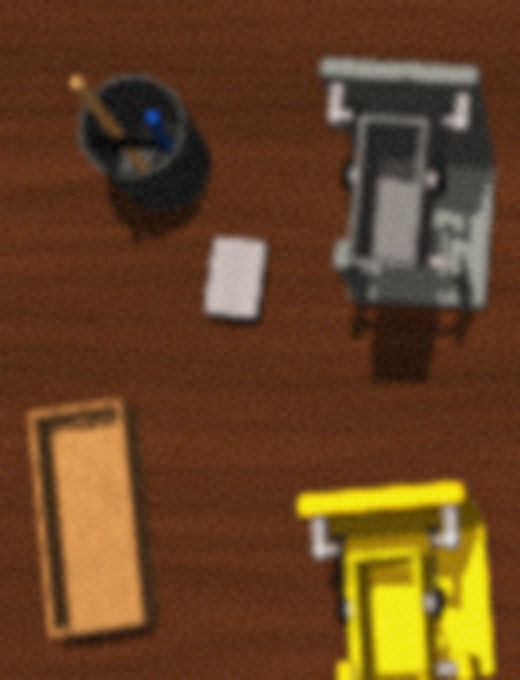

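View pics/c3.png

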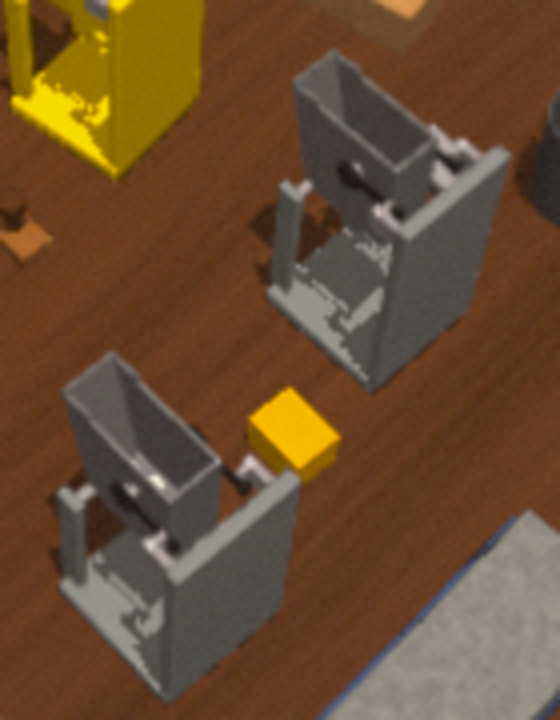

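Candidates: grey bin with contents at top px (381,138), empty grey at (283,158), yellow (280,262), orange (379,275). The close crop shows reel, glue stick and eraser in the right-hand grey one: that is stand_a. The box is at (202,240). Next I measure both.

```bash
python3 - <<'E'
from h import *
for tag in('top0','scene0'):
    s=load(tag);w=cloud(s)
    rng={'top0':[((350,95),(410,180)),((255,115),(310,195)),((180,200),(225,280))],
         'scene0':[((295,240),(370,340)),((350,165),(420,260)),((345,128),(408,172))]}[tag]
    for i,((u0,v0),(u1,v1)) in enumerate(rng):
        p=w[v0:v1,u0:u1].reshape(-1,3)
        zs=[(.19,.212),(.19,.212),(.038,.055)][i]
        q=p[(p[:,2]>zs[0])&(p[:,2]<zs[1])]
        # bins: separate back plate by clustering in rect
        rect=cv2.minAreaRect((q[:,:2]*1000).astype(np.float32))
        print(tag,i,len(q),q.mean(0).round(4),np.median(q[:,2]).round(4),rect)
        np.save(f'pics/{tag}_{i}.npy',p)
s=load('top0')
# fov features: back plate top corners (c1 crop px/6+offset)
for n,(u,v),z in [('plateL',(104/6+350,62/6+95),.2),('plateR',(338/6+350,76/6+95),.2)]: print(n,px2w(s,u,v,z))
for n,(u,v),z in [('rimBL',(163,133),.205),('rimBR',(270,138),.205),('rimFL',(158,352),.21),('rimFR',(262,362),.21)]: print(n,px2w(s,u/6+350,v/6+95,z))
for c in [(28,410),(124,398),(152,630),(50,638)]: print('box',px2w(s,c[0]/4+180,c[1]/4+110,.045))
E
```

```text
top0 0 453 [ 0.7077 -0.1349  0.2006] 0.2008 ((683.4284057617188, -133.48321533203125), (95.45634460449219, 129.0740203857422), 86.96624755859375)
top0 1 452 [0.6501 0.1246 0.2011] 0.2011 ((627.26123046875, 124.82193756103516), (95.25785064697266, 128.9971923828125), 87.96601867675781)
top0 2 275 [0.4279 0.3406 0.0441] 0.0444 ((428.0594177246094, 340.90643310546875), (150.80792236328125, 64.97338104248047), 8.641327857971191)
scene0 0 691 [ 0.6983 -0.1328  0.2005] 0.2003 ((687.5794677734375, -132.69232177734375), (96.34398651123047, 130.97412109375), 86.96419525146484)
scene0 1 606 [0.6381 0.1259 0.2002] 0.2004 ((630.7254028320312, 127.144287109375), (96.39693450927734, 131.7406768798828), 86.94583892822266)
scene0 2 254 [0.4321 0.3391 0.0434] 0.0435 ((431.5954284667969, 342.05487060546875), (153.42987060546875, 68.65545654296875), 8.82827377319336)
plateL [ 0.74388776 -0.08990919  0.2       ]
plateR [ 0.73878617 -0.18470919  0.2       ]
rimBL [ 0.71193123 -0.1129809   0.205     ]
rimBR [ 0.71022652 -0.15592623  0.205     ]
rimFL [ 0.61936731 -0.10955433  0.21      ]
rimFR [ 0.61568414 -0.15043455  0.21      ]
box [0.49872858 0.38257722 0.045     ]
box [0.5075369  0.31821831 0.045     ]
box [0.35344083 0.29134934 0.045     ]
box [0.34741351 0.35841211 0.045     ]
```

```bash
cat >> h.py <<'E'
from scipy.spatial.transform import Rotation as Ro
def plan(pos,yawjaw=None,show=True):
    """delta in tool axes (mm) to world pos; jaw axis heading yawjaw(deg, mod 180)"""
    st=r.get_state();R=Ro.from_quat(st['eef_rot']).as_matrix()
    d=R.T@(np.array(pos)-st['tool_pos'])*1000
    print('clk',round(st['clock'],2),'pos',st['tool_pos'].round(4),'F',st['contact_force'].round(1),'open',round(st['opening']*88.1,1))
    print('R',R.round(3).tolist())
    print('shift tool mm',d.round(1))
    if yawjaw is not None:
        y=np.radians(yawjaw);X=np.array([np.cos(y),np.sin(y),0])
        if X@R[:,0]<0:X=-X
        Y=np.array([0,0,-1.]);Z=np.cross(X,Y)
        T=np.stack([X,Y,Z],1)
        rv=Ro.from_matrix(R.T@T).as_rotvec();print('turn',rv.round(4))
E
python3 - <<'E'
from h import *
plan([.4295,.3408,.15],99)
plan([.5333,-.1250,.3],87)
for tag,(u0,v0,u1,v1) in {'top0':(350,235,410,305)}.items():
    w=cloud(load(tag))
    for n,(u0,v0,u1,v1) in {'or':(350,235,410,305),'ye':(250,225,305,295)}.items():
        p=w[v0:v1,u0:u1].reshape(-1,3);q=p[p[:,2]>.19];print(n,q.min(0),q.max(0))
    for n,(u0,v0,u1,v1) in {'stamp':(322,232,342,260),'paste':(412,172,432,192),'note':(318,138,340,168)}.items():
        p=w[v0:v1,u0:u1].reshape(-1,3);q=p[p[:,2]>.01];print(n,q.min(0),q.max(0))
E
```

```text
clk 0.1 pos [0.152  0.6057 0.238 ] F [ 0.2 -0.6  0.8] open 88.1
R [[0.243, -0.0, -0.97], [0.97, -0.002, 0.243], [-0.002, -1.0, -0.0]]
shift tool mm [-189.3   88.3 -333.6]
turn [-2.000e-04 -4.028e-01 -1.600e-03]
clk 0.1 pos [0.152  0.6057 0.238 ] F [ 0.2 -0.6  0.8] open 88.1
R [[0.243, -0.0, -0.97], [0.97, -0.002, 0.243], [-0.002, -1.0, -0.0]]
shift tool mm [-616.1  -61.  -547.6]
turn [-1.000e-04 -1.934e-01 -1.600e-03]
or [ 0.27681692 -0.17028529  0.19003952] [ 0.4051654  -0.07634052  0.2143034 ]
ye [0.30278358 0.07872743 0.19006075] [0.43544177 0.17170573 0.21470387]
stamp [ 0.38576684 -0.02169846  0.01008446] [0.44030241 0.00562715 0.05611462]
paste [ 0.57593974 -0.27212023  0.01016171] [ 0.60864107 -0.23779124  0.05014417]
note [ 0.64706459 -0.01433324  0.01058051] [0.69968282 0.02455631 0.04147899]
```

```bash
python3 -m inch '[[0,0,0,0,-0.1,0],[0,0,0,0,-0.1,0],[0,0,0,0,-0.1,0],[0,0,0,0,-0.1,0],[0,0,0,0,0,0]]'; python3 - <<'E'
from h import *
plan([.4295,.3408,.13],99)
E
```

```text
clock: 0.52
tool_pos: [0.1522, 0.6058, 0.2382]
eef_rot: [-0.459, -0.537, 0.538, 0.459]
contact_force: [-0.1, 0.3, -0.4]
opening: 1.001
clk 0.52 pos [0.1522 0.6058 0.2382] F [-0.1  0.3 -0.4] open 88.2
R [[-0.156, -0.001, -0.988], [0.988, -0.001, -0.156], [-0.001, -1.0, 0.001]]
shift tool mm [-304.8  108.4 -232.7]
turn [-0.0007 -0.0005 -0.001 ]
```

```bash
python3 -m inch '[[-30.5,8,-23.3,0,0,0],[-30.5,8,-23.3,0,0,0],[-30.5,8,-23.3,0,0,0],[-30.5,8,-23.3,0,0,0],[-30.5,8,-23.3,0,0,0],[-30.5,8,-23.3,0,0,0],[-30.5,8,-23.3,0,0,0],[-30.5,8,-23.3,0,0,0],[-30.5,8,-23.3,0,0,0],[-30.3,8,-23.3,0,0,0],[0,0,0,0,0,0],[0,0,0,0,0,0]]'; python3 - <<'E'
from h import *
plan([.4295,.3408,.012],99)
s=snap('scene','s1');crop(s,'s1c',320,40,440,200,4)
s=snap('top','t1');crop(s,'t1c',130,180,250,300,5)
E
```

```text
clock: 1.52
tool_pos: [0.4311, 0.3378, 0.1579]
eef_rot: [-0.463, -0.534, 0.536, 0.462]
contact_force: [-0.3, 0.2, 0.2]
opening: 0.999
clk 1.52 pos [0.4311 0.3378 0.1579] F [-0.3  0.2  0.2] open 88.0
R [[-0.145, -0.0, -0.989], [0.989, -0.002, -0.145], [-0.002, -1.0, 0.0]]
shift tool mm [  3.5 145.9   1.1]
turn [-0.0005 -0.0117 -0.0023]
```

View pics/s1c.png

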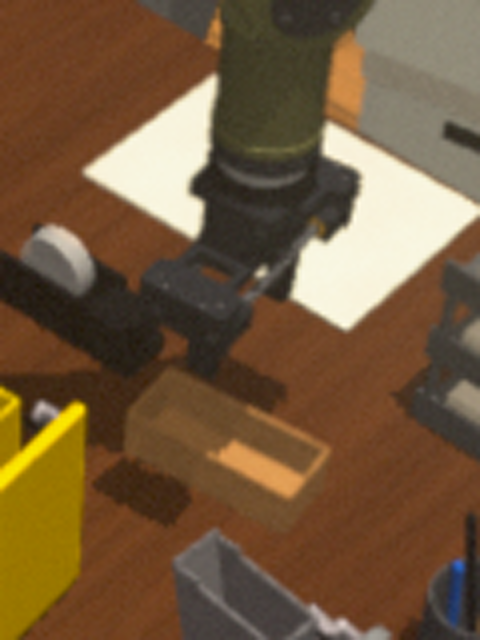

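View pics/t1c.png

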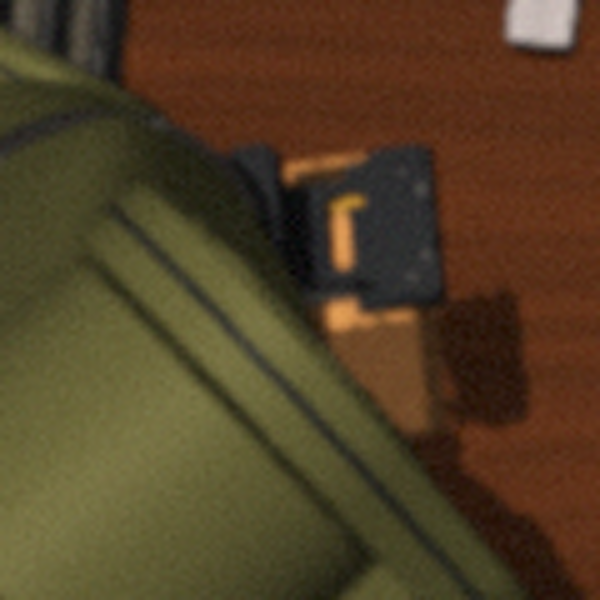

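The hand sits over the box (scene crop, box at about (228,450); fingers either side), aligned. I'll lower it and grip.

```bash
python3 -m inch '[[3.5,30,1,0,-0.01,0],[0,30,0,0,0,0],[0,30,0,0,0,0],[0,30,0,0,0,0],[0,15,0,0,0,0],[0,10,0,0,0,0],[0,0,0,0,0,0],[0,0,0,0,0,0]]' && python3 -m inch '[[0,0,0,0,0,0],[0,0,0,0,0,0],[0,0,0,0,0,0],[0,0,0,0,0,0],[0,0,0,0,0,0],[0,0,0,0,0,0]]' 50 12
```

```text
clock: 2.28
tool_pos: [0.4269, 0.3455, 0.0141]
eef_rot: [0.457, 0.54, -0.539, -0.457]
contact_force: [0.6, 0.5, 0.3]
opening: 0.997
clock: 2.78
tool_pos: [0.4281, 0.3441, 0.0145]
eef_rot: [0.458, 0.539, -0.539, -0.457]
contact_force: [0.5, -1.5, 6.6]
opening: 0.704
```

```bash
python3 -m inch '[[0,-5,0,0,0,0],[0,-15,0,0,0,0],[0,-30,0,0,0,0],[0,-35,0,0,0,0],[0,-35,0,0,0,0],[0,-35,0,0,0,0],[0,-35,0,0,0,0],[0,-35,0,0,0,0],[0,-30,0,0,0,0],[0,-10,0,0,0,0],[0,0,0,0,0,0]]'; python3 - <<'E'
from h import *
plan([.5333,-.1250,.28],87)
s=snap('scene','s2');crop(s,'s2c',300,0,460,200,3)
E
```

```text
clock: 3.7
tool_pos: [0.4285, 0.3451, 0.2812]
eef_rot: [0.458, 0.541, -0.537, -0.457]
contact_force: [0.0, -0.3, -1.3]
opening: 0.704
clk 3.7 pos [0.4285 0.3451 0.2812] F [ 0.  -0.3 -1.3] open 62.1
R [[-0.163, 0.004, -0.987], [0.987, 0.004, -0.163], [0.003, -1.0, -0.005]]
shift tool mm [-4.809e+02 -1.000e-01 -2.670e+01]
turn [0.0042 0.2163 0.0035]
```

View pics/s2c.png

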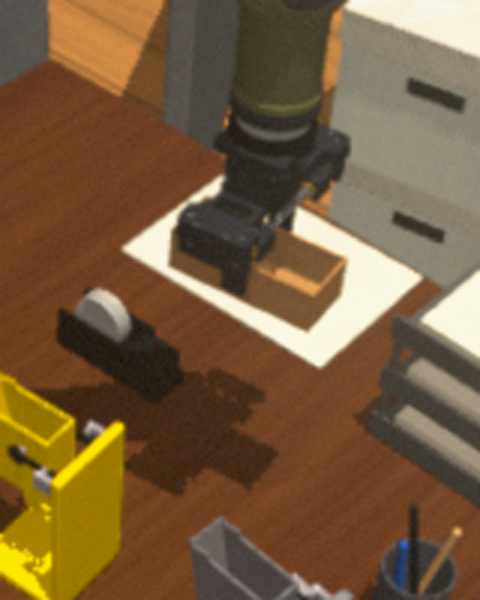

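The box is held level and clear, seen at crop (260,275). Next I carry it over to stand_a.

```bash
python3 -m inch '[[-20,0,-2,0,0,0],[-30,0,-2,0,0,0],[-38,0,-2,0,0,0],[-38,0,-2,0,0,0],[-38,0,-2,0,0,0],[-38,0,-2,0,0,0],[-38,0,-2,0,0,0],[-38,0,-2,0,0,0],[-38,0,-2,0,0,0],[-38,0,-2,0,0,0],[-38,0,-2,0,0,0],[-38,0,-2,0,0,0]]' && python3 -m inch '[[-30,0,-2,0,0,0],[-20,0,-2,0,0,0],[0,0,0,0,0.072,0],[0,0,0,0,0.072,0],[0,0,0,0,0.072,0],[0,0,0,0,0,0],[0,0,0,0,0,0]]'; python3 - <<'E'
from h import *
plan([.5333,-.1250,.016],87)
s=snap('scene','s3');crop(s,'s3c',160,60,440,340,2.5) if 0 else crop(s,'s3c',160,60,440,340,2)
s=snap('top','t3')
E
```

```text
clock: 4.75
tool_pos: [0.52, -0.0781, 0.276]
eef_rot: [-0.456, -0.538, 0.54, 0.459]
contact_force: [0.2, 0.6, -1.6]
opening: 0.701
clock: 5.33
tool_pos: [0.5325, -0.1246, 0.2766]
eef_rot: [-0.511, -0.487, 0.488, 0.513]
contact_force: [-0.1, 0.1, -0.5]
opening: 0.702
clk 5.33 pos [ 0.5325 -0.1246  0.2766] F [-0.1  0.1 -0.5] open 61.8
R [[0.049, -0.004, -0.999], [0.999, 0.0, 0.049], [0.0, -1.0, 0.004]]
shift tool mm [ -0.4 260.6  -2. ]
turn [-0.0042  0.003   0.0002]
```

View pics/s3c.png

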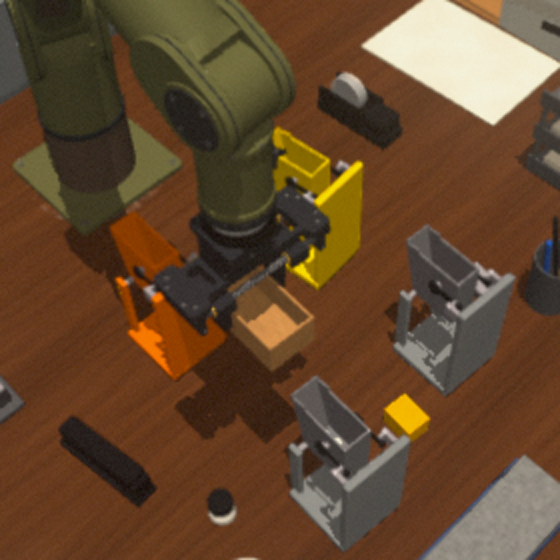

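View pics/t3.png

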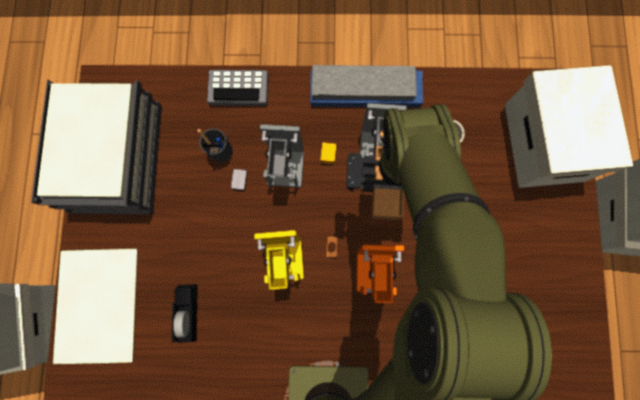

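```bash
python3 - <<'E'
from h import *
s=load('s3');w=cloud(s)
p=w[190:250,270:325].reshape(-1,3)
hsv=cv2.cvtColor(s['img'],cv2.COLOR_RGB2HSV)[190:250,270:325].reshape(-1,3)
m=(p[:,2]>.24)&(p[:,2]<.33)&(hsv[:,1]>70)
q=p[m];print(len(q),q.min(0),q.max(0)); print(np.percentile(q[:,0],[90,95,98,99]),np.percentile(q[:,2],[1,50,99]))
# lip corners of bin A seen in scene
p=w[245:345,300:370].reshape(-1,3);q=p[(p[:,2]>.2)];print(q[q[:,0]<.63].round(3)[:15])
crop(s,'s3d',270,180,360,310,5)
E
```

```text
1382 [ 0.49265271 -0.17138356  0.25966066] [ 0.61286641 -0.07666207  0.3243767 ]
[0.60919554 0.61013238 0.61074817 0.61104479] [0.26255885 0.27553902 0.31858286]
[[ 0.624 -0.107  0.211]
 [ 0.624 -0.11   0.21 ]
 [ 0.626 -0.109  0.21 ]
 [ 0.623 -0.116  0.212]
 [ 0.625 -0.114  0.211]
 [ 0.627 -0.113  0.213]
 [ 0.626 -0.109  0.206]
 [ 0.628 -0.107  0.207]
 [ 0.623 -0.119  0.211]
 [ 0.625 -0.118  0.211]
 [ 0.627 -0.116  0.211]
 [ 0.628 -0.114  0.211]
 [ 0.629 -0.112  0.209]
 [ 0.627 -0.123  0.216]
 [ 0.626 -0.118  0.208]]
```

View pics/s3d.png

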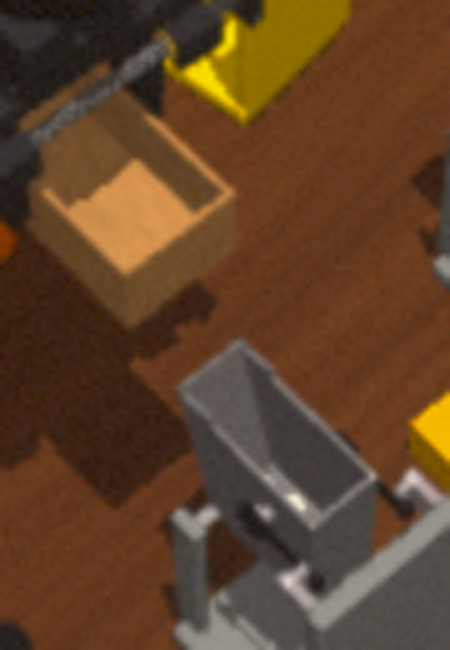

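```bash
python3 -m inch '[[0,15,1,0,0.003,0],[0,30,0,0,0,0],[0,35,0,0,0,0],[0,35,0,0,0,0],[0,35,0,0,0,0],[0,35,0,0,0,0],[0,30,0,0,0,0],[0,20,0,0,0,0],[0,12,0,0,0,0],[0,6,0,0,0,0],[0,0,0,0,0,0],[0,0,0,0,0,0]]'; python3 - <<'E'
from h import *
plan([.5323,-.1250,.0145],87)
E
```

```text
clock: 6.43
tool_pos: [0.5333, -0.1248, 0.0264]
eef_rot: [0.514, 0.487, -0.486, -0.513]
contact_force: [0.4, -0.3, -1.1]
opening: 0.707
clk 6.43 pos [ 0.5333 -0.1248  0.0264] F [ 0.4 -0.3 -1.1] open 62.3
R [[0.054, 0.001, -0.999], [0.999, 0.0, 0.054], [0.0, -1.0, -0.001]]
shift tool mm [-0.3 11.9  1. ]
turn [ 0.0013 -0.0021  0.0001]
```

```bash
python3 -m inch '[[0,4,1,0,0,0],[0,4,0,0,0,0],[0,2,0,0,0,0],[0,1,0,0,0,0],[0,0,0,0,0,0],[0,0,0,0,0,0]]'; python3 - <<'E'
from h import *
snap('scene','s4')
w=cloud(load('s4'))
s=load('s4');crop(s,'s4c',230,180,350,330,4)
E
```

```text
clock: 6.93
tool_pos: [0.5318, -0.1247, 0.0148]
eef_rot: [0.514, 0.486, -0.486, -0.513]
contact_force: [-1.0, -0.1, -1.3]
opening: 0.703
```

View pics/s4c.png

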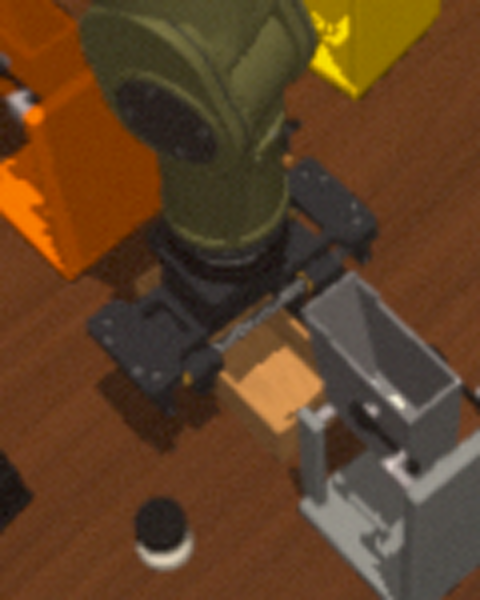

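```bash
python3 -m inch '[[0,1,0,0,0,0],[0,0,0,0,0,0],[0,0,0,0,0,0]]';  python3 -m inch '[[0,0.7,0,0,0,0],[0,0,0,0,0,0],[0,0,0,0,0,0]]'
```

```text
clock: 7.23
tool_pos: [0.5319, -0.1247, 0.0144]
eef_rot: [0.514, 0.486, -0.486, -0.513]
contact_force: [-0.7, 0.0, 5.5]
opening: 0.701
clock: 7.48
tool_pos: [0.532, -0.1248, 0.0142]
eef_rot: [0.514, 0.486, -0.486, -0.513]
contact_force: [-2.1, 0.4, 10.7]
opening: 0.702
```

On the desk (contact force has risen to 10.7 N). I'll release and rise.

```bash
python3 -m inch '[[0,-1,0,0,0,0],[0,0,0,0,0,0],[0,0,0,0,0,0],[0,0,0,0,0,0],[0,0,0,0,0,0]]' 88 12; python3 -m inch '[[0,-8,0,0,0,0],[0,-15,0,0,0,0],[0,-30,0,0,0,0],[0,-35,0,0,0,0],[0,-35,0,0,0,0],[0,-35,0,0,0,0],[0,-35,0,0,0,0],[0,-35,0,0,0,0],[0,-20,0,0,0,0],[0,-8,0,0,0,0],[0,0,0,0,0,0]]'; python3 - <<'E'
from h import *
plan([.683,-.133,.27],87)
s=snap('scene','s5');crop(s,'s5c',230,180,370,340,4)
s=snap('top','t5');crop(s,'t5c',340,95,430,215,5)
E
```

```text
clock: 7.9
tool_pos: [0.5316, -0.1247, 0.0138]
eef_rot: [-0.513, -0.486, 0.486, 0.514]
contact_force: [-0.1, 0.1, -0.2]
opening: 1.001
clock: 8.82
tool_pos: [0.5325, -0.1249, 0.2719]
eef_rot: [0.515, 0.487, -0.485, -0.512]
contact_force: [0.1, -0.4, -0.2]
opening: 1.001
clk 8.82 pos [ 0.5325 -0.1249  0.2719] F [ 0.1 -0.4 -0.2] open 88.2
R [[0.055, 0.004, -0.998], [0.998, -0.001, 0.055], [-0.001, -1.0, -0.004]]
shift tool mm [   0.2    2.5 -150.7]
turn [ 0.0038 -0.0027 -0.0006]
```

View pics/s5c.png

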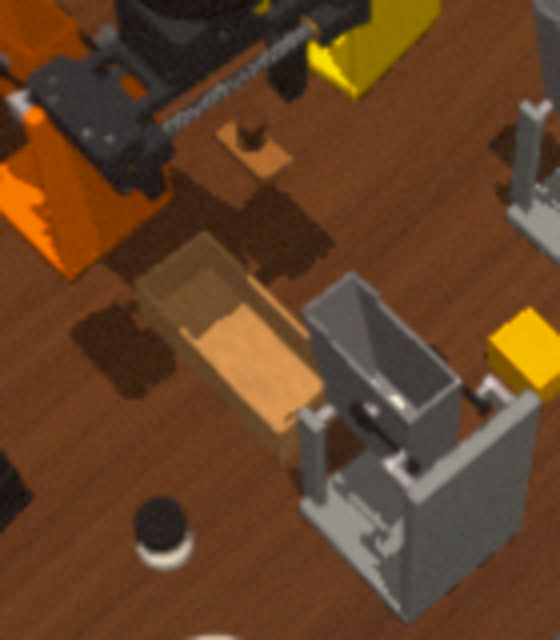

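View pics/t5c.png

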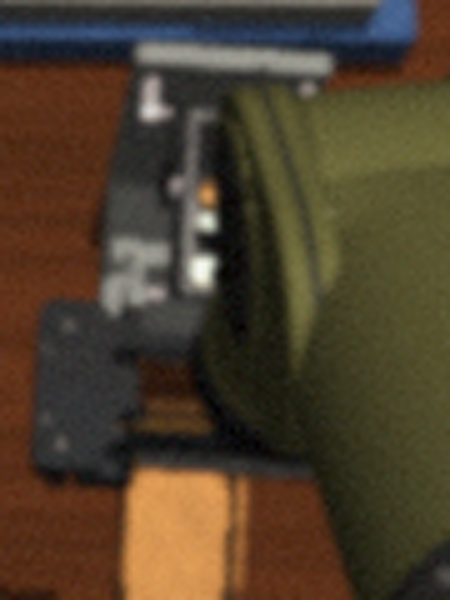

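```bash
python3 - <<'E'
from h import *
s=load('s5')
crop(s,'s5d',300,245,360,305,10)
for n in('top0','s5'):
    w=cloud(load(n)).reshape(-1,3)
    q=w[(w[:,2]>.19)&(w[:,2]<.206)&(w[:,0]>.727)&(w[:,0]<.765)&(abs(w[:,1]+.137)<.07)]
    r_=cv2.minAreaRect((q[:,:2]*1000).astype(np.float32));print(n,len(q),q.mean(0),r_)
E
```

```text
top0 235 [ 0.74017628 -0.13695534  0.19885271] ((740.8015747070312, -136.47836303710938), (95.27613830566406, 18.157573699951172), 83.19180297851562)
s5 269 [ 0.74694548 -0.136626    0.19890462] ((739.1333618164062, -135.09442138671875), (96.61083221435547, 27.43552017211914), 87.07990264892578)
```

View pics/s5d.png

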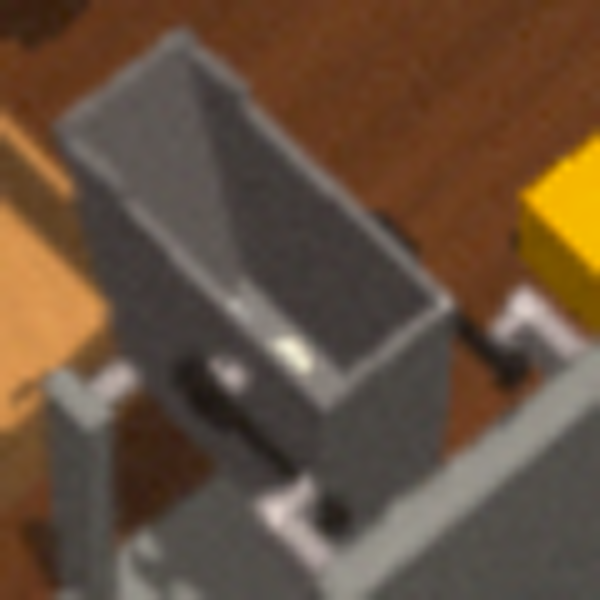

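```bash
python3 -m inch '[[0,0,-25,0,0,0],[0,0,-36,0,0,0],[0,0,-40,0,0,0],[0,0,-30,0,0,0],[0,0,-20,0,0,0],[0,0,0,0,0,0],[0,0,0,0,0,0]]'; python3 - <<'E'
from h import *
s=load('s5')
p=px2w(s,321,283.5,.178);print('btn',p)
plan([.683,-.133,.159],87)
s=snap('scene','s6');crop(s,'s6c',260,160,400,340,4)
s=snap('top','t6');crop(s,'t6c',340,95,430,215,5)
E
```

```text
clock: 9.5
tool_pos: [0.6816, -0.1324, 0.2667]
eef_rot: [-0.512, -0.485, 0.487, 0.515]
contact_force: [-0.7, 1.1, 0.2]
opening: 1.002
btn [ 0.68309889 -0.15646622  0.178     ]
clk 9.5 pos [ 0.6816 -0.1324  0.2667] F [-0.7  1.1  0.2] open 88.3
R [[0.054, -0.005, -0.999], [0.999, 0.001, 0.054], [0.001, -1.0, 0.005]]
shift tool mm [ -0.6 107.7  -2. ]
turn [-0.005  -0.0017  0.0006]
```

View pics/s6c.png

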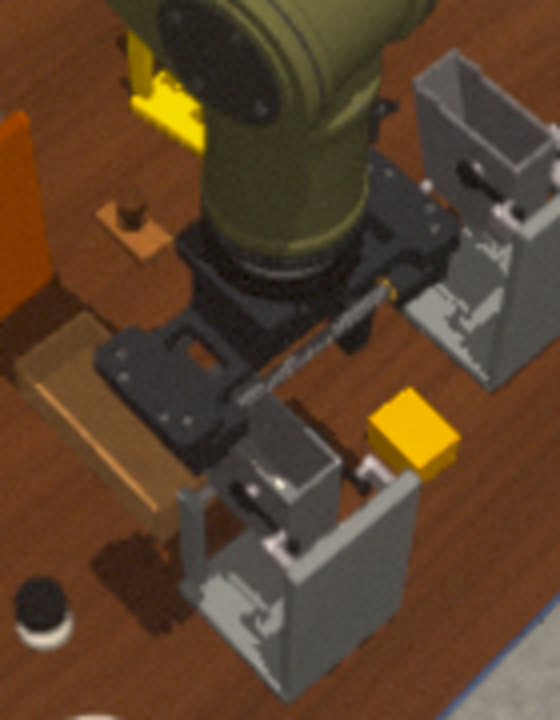

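Button measured at x 0.683, matching the pinch estimate. The hand is centred above the bin, so I descend.

```bash
python3 -m inch '[[-0.6,20,-2,0,0,0],[0,30,0,0,0,0],[0,28,0,0,0,0],[0,18,0,0,0,0],[0,8,0,0,0,0],[0,3,0,0,0,0],[0,0,0,0,0,0],[0,0,0,0,0,0]]'; python3 - <<'E'
from h import *
plan([.683,-.133,.159],87)
s=snap('scene','s7');crop(s,'s7c',260,160,400,340,4)
E
```

```text
clock: 10.27
tool_pos: [0.685, -0.1338, 0.1645]
eef_rot: [0.514, 0.487, -0.486, -0.513]
contact_force: [-0.1, 0.0, -0.7]
opening: 0.998
clk 10.27 pos [ 0.685  -0.1338  0.1645] F [-0.1  0.  -0.7] open 87.9
R [[0.055, 0.002, -0.998], [0.998, -0.0, 0.055], [-0.0, -1.0, -0.002]]
shift tool mm [0.7 5.5 2.1]
turn [ 0.0022 -0.0026 -0.0001]
```

View pics/s7c.png

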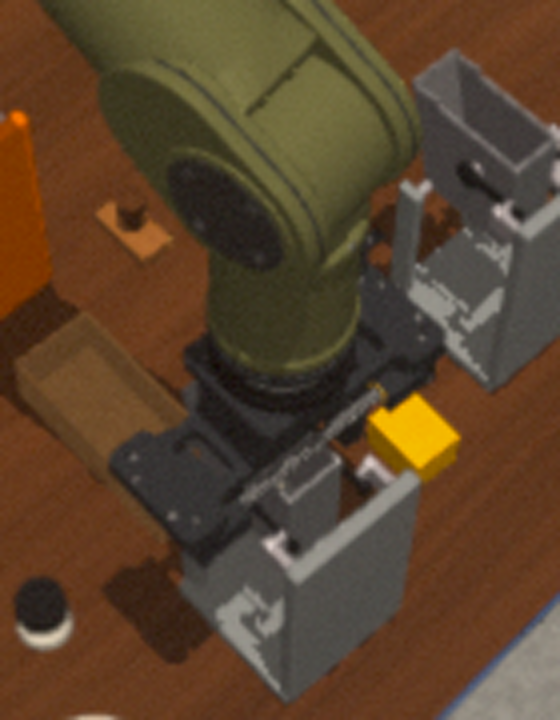

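```bash
python3 -m inch '[[0.7,5.5,1.5,0,0,0],[0,0,0,0,0,0],[0,0,0,0,0,0],[0,0,0,0,0,0]]';python3 -m inch '[[0,0,0,0,0,0],[0,0,0,0,0,0],[0,0,0,0,0,0],[0,0,0,0,0,0],[0,0,0,0,0,0],[0,0,0,0,0,0]]' 46 15
```

```text
clock: 10.65
tool_pos: [0.683, -0.1329, 0.1577]
eef_rot: [0.514, 0.486, -0.486, -0.513]
contact_force: [-0.0, -0.6, 0.4]
opening: 0.997
clock: 11.15
tool_pos: [0.6831, -0.1313, 0.1575]
eef_rot: [-0.513, -0.487, 0.486, 0.514]
contact_force: [-0.2, 10.2, -0.4]
opening: 0.57
```

```bash
python3 -m inch '[[1.5,0,0,0,0,0],[0,0,0,0,0,0],[0,0,0,0,0,0]]'; python3 - <<'E'
from h import *
plan([.683,-.133,.159],87)
H=np.array([.683,0,.1575])
e=0
for k,th in enumerate(np.linspace(0,2,25)):
    x=40*np.cos(th)-58*np.sin(th); z=58*np.cos(th)+40*np.sin(th)
    if k: print(k,round(th,2),'fwd',round(px-x,1),'down',round(pz-z,1), 'cum',round(40-x,1),round(58-z,1))
    px,pz=x,z
E
```

```text
clock: 11.4
tool_pos: [0.6832, -0.1309, 0.1575]
eef_rot: [-0.513, -0.486, 0.486, 0.514]
contact_force: [0.1, 2.2, 0.8]
opening: 0.56
clk 11.4 pos [ 0.6832 -0.1309  0.1575] F [0.1 2.2 0.8] open 49.4
R [[0.054, 0.0, -0.999], [0.999, 0.001, 0.054], [0.001, -1.0, -0.0]]
shift tool mm [-2.1 -1.5  0. ]
turn [ 0.0001 -0.002   0.0006]
1 0.08 fwd 5.0 down -3.1 cum 5.0 -3.1
2 0.17 fwd 5.2 down -2.7 cum 10.2 -5.8
3 0.25 fwd 5.4 down -2.3 cum 15.6 -8.1
4 0.33 fwd 5.6 down -1.8 cum 21.2 -9.9
5 0.42 fwd 5.7 down -1.3 cum 26.9 -11.2
6 0.5 fwd 5.8 down -0.9 cum 32.7 -12.1
7 0.58 fwd 5.9 down -0.4 cum 38.6 -12.4
8 0.67 fwd 5.9 down 0.1 cum 44.4 -12.3
9 0.75 fwd 5.8 down 0.6 cum 50.3 -11.7
10 0.83 fwd 5.8 down 1.1 cum 56.0 -10.6
11 0.92 fwd 5.7 down 1.6 cum 61.7 -9.0
12 1.0 fwd 5.5 down 2.0 cum 67.2 -7.0
13 1.08 fwd 5.3 down 2.5 cum 72.5 -4.5
14 1.17 fwd 5.1 down 2.9 cum 77.6 -1.6
15 1.25 fwd 4.8 down 3.3 cum 82.4 1.8
16 1.33 fwd 4.5 down 3.7 cum 87.0 5.5
17 1.42 fwd 4.2 down 4.1 cum 91.2 9.6
18 1.5 fwd 3.9 down 4.4 cum 95.0 14.0
19 1.58 fwd 3.5 down 4.7 cum 98.5 18.7
20 1.67 fwd 3.1 down 5.0 cum 101.6 23.7
21 1.75 fwd 2.6 down 5.2 cum 104.2 29.0
22 1.83 fwd 2.2 down 5.4 cum 106.4 34.4
23 1.92 fwd 1.7 down 5.6 cum 108.1 40.0
24 2.0 fwd 1.3 down 5.7 cum 109.4 45.8
```

Opening is about 50 mm, so both domes are fully in, and the side load is relieved. I'll start the arc (forward = +z, down = +y) with a short test.

```bash
python3 -m inch '[[0,-3.1,5,0,0,0],[0,-2.7,5.2,0,0,0],[0,-2.3,5.4,0,0,0],[0,0,0,0,0,0],[0,0,0,0,0,0]]'; python3 - <<'E'
from h import *
s=snap('scene','s8');crop(s,'s8c',260,160,400,340,4)
E
```

```text
clock: 11.82
tool_pos: [0.6669, -0.1299, 0.1658]
eef_rot: [-0.513, -0.486, 0.486, 0.514]
contact_force: [0.7, 3.9, -2.3]
opening: 0.557
```

View pics/s8c.png

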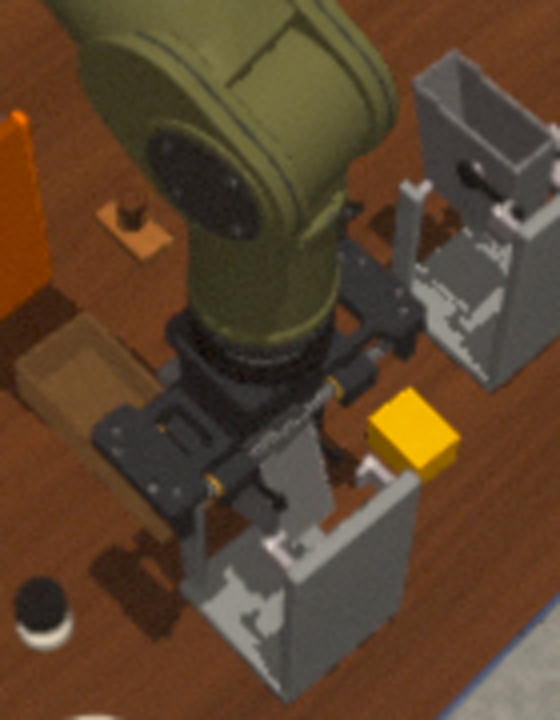

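The bin has left its catch and tips with the hand (rear wall at crop (295,480)). I continue.

```bash
python3 -m inch '[[0,-1.8,5.6,0,0,0],[0,-1.3,5.7,0,0,0],[0,-0.9,5.8,0,0,0],[0,-0.4,5.9,0,0,0],[0,0.1,5.9,0,0,0],[0,0.6,5.8,0,0,0],[0,1.1,5.8,0,0,0],[0,1.6,5.7,0,0,0],[0,2,5.5,0,0,0],[0,2.5,5.3,0,0,0],[0,2.9,5.1,0,0,0],[0,3.3,4.8,0,0,0]]' && python3 -m inch '[[0,3.7,4.5,0,0,0],[0,4.1,4.2,0,0,0],[0,4.4,3.9,0,0,0],[0,0,0,0,0,0]]'; python3 - <<'E'
from h import *
plan([.683,-.133,.159],87)
s=snap('scene','s9');crop(s,'s9c',240,160,380,340,4)
E
```

```text
clock: 12.87
tool_pos: [0.6021, -0.1259, 0.1557]
eef_rot: [0.514, 0.488, -0.485, -0.513]
contact_force: [3.3, 6.1, 0.7]
opening: 0.563
clock: 13.2
tool_pos: [0.5878, -0.125, 0.1434]
eef_rot: [-0.513, -0.487, 0.486, 0.513]
contact_force: [0.9, 5.6, -1.8]
opening: 0.562
clk 13.2 pos [ 0.5878 -0.125   0.1434] F [ 0.9  5.6 -1.8] open 49.5
R [[0.054, 0.001, -0.999], [0.999, 0.002, 0.054], [0.002, -1.0, -0.001]]
shift tool mm [ -2.8 -15.5 -95.5]
turn [ 0.0007 -0.0013  0.0016]
```

View pics/s9c.png

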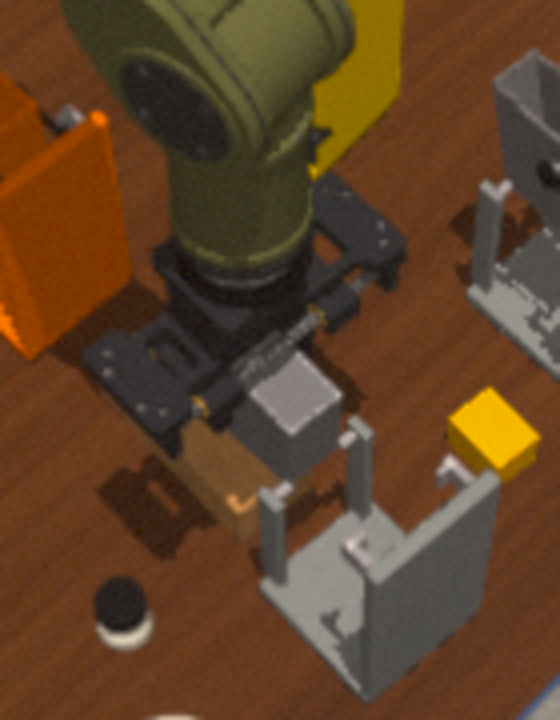

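```bash
python3 -m inch '[[0.4,4.7,3.5,0,0,0],[0.4,5,3.1,0,0,0],[0,5.2,2.6,0,0,0],[0,5.4,2.2,0,0,0],[0,5.6,1.7,0,0,0],[0,5.7,1.3,0,0,0],[0,0,0,0,0,0],[0,0,0,0,0,0],[0,0,0,0,0,0],[0,0,0,0,0,0]]'; python3 - <<'E'
from h import *
plan([.683,-.133,.159],87)
s=snap('scene','s10');crop(s,'s10c',240,160,380,340,4)
E
```

```text
clock: 14.08
tool_pos: [0.5736, -0.1242, 0.1121]
eef_rot: [-0.513, -0.486, 0.486, 0.513]
contact_force: [0.7, 5.4, -1.2]
opening: 0.561
clk 14.08 pos [ 0.5736 -0.1242  0.1121] F [ 0.7  5.4 -1.2] open 49.5
R [[0.054, 0.0, -0.999], [0.999, 0.001, 0.054], [0.001, -1.0, -0.0]]
shift tool mm [  -2.9  -46.9 -109.7]
turn [ 0.0003 -0.0018  0.0005]
```

View pics/s10c.png

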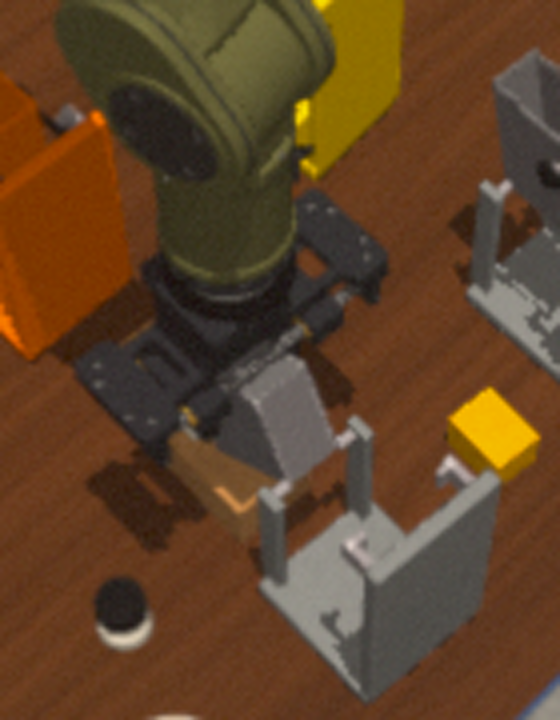

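```bash
python3 -m inch '[[0,2,0,0,0,0],[0,1.5,0,0,0,0],[0,0,0,0,0,0],[0,0,0,0,0,0],[0,0,0,0,0,0]]'; python3 - <<'E'
from h import *
s=snap('top','t10');crop(s,'t10c',320,95,450,245,4)
E
```

```text
clock: 14.55
tool_pos: [0.5738, -0.1241, 0.1098]
eef_rot: [0.514, 0.487, -0.486, -0.513]
contact_force: [-1.3, 5.2, 9.4]
opening: 0.555
```

View pics/t10c.png

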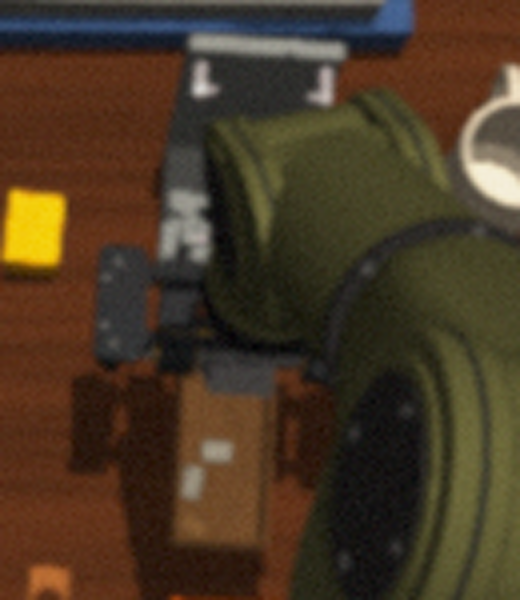

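```bash
python3 -m inch '[[0,-9,-2.5,0,0,0],[0,-9,-3.5,0,0,0],[0,9,3.5,0,0,0],[0,9,2.5,0,0,0],[0,-9,-2.5,0,0,0],[0,-9,-3.5,0,0,0],[0,9,3.5,0,0,0],[0,9,2.5,0,0,0],[0,0,0,0,0,0],[0,0,0,0,0,0],[0,0,0,0,0,0]]'; python3 - <<'E'
from h import *
s=snap('top','t11');crop(s,'t11c',355,170,400,240,8)
s=snap('scene','s11');crop(s,'s11c',240,220,320,310,6)
E
```

```text
clock: 15.52
tool_pos: [0.5738, -0.1242, 0.1086]
eef_rot: [0.513, 0.487, -0.486, -0.513]
contact_force: [1.6, 5.8, -0.6]
opening: 0.547
```

View pics/t11c.png

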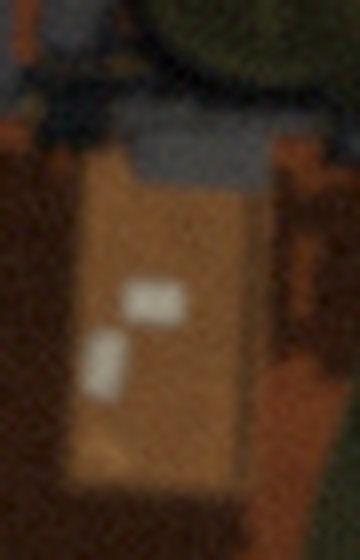

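View pics/s11c.png

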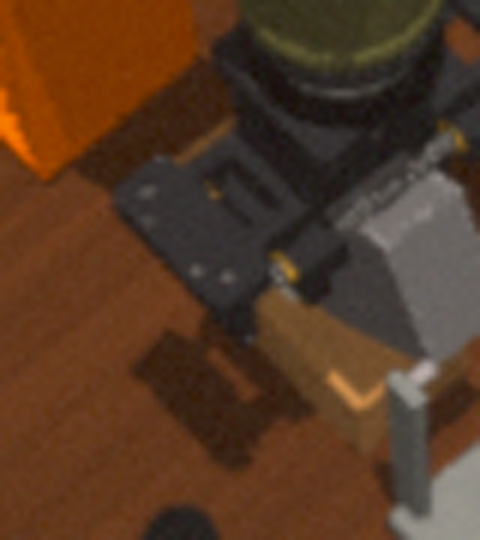

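```bash
python3 - <<'E'
from h import *
w=cloud(load('t11'))
np.set_printoptions(linewidth=250)
print((w[190:234:2,360:390,2]*1000).round(0))
print(w[226,369])
E
```

```text
[[  4.  -3.   3.   2.   4.  18.  47.   4.   2.   7.   6. 123. 150. 156. 153. 151. 155. 155. 157. 156. 152. 151. 158. 154. 159. 153. 158. 152. 156.   4.]
 [ -2.   7.   3.   3.  -3.  20.  45.   2.   1.   4.   3.   2. 152. 154. 150. 153. 151. 150. 151. 153. 156. 151. 150. 149. 155. 149. 155. 153. 150.   4.]
 [  2.  -4.   2.  -0.  -4.  23.  48.   6.   4.   5.   2.   7.   3.   6.   1.   3.   5.   6.   1.   6.   5.  -1.   2.   4.  -1.   2.  12.  36.  46.   0.]
 [  1.  -1.   1.   0.  -2.  24.  44.   3.   2.  nan   3.   5.  -1.   3.   2.   3.   2.   2.   2.   1.   5.   5.   5.   2.   4.   3.   9.  37.  46.   2.]
 [  0.   3.  -1.   0.   2.  38.  45.   7.   4.   4.   2.   0.  -0.   3.   0.   5.  -2.   2.   4.   2.   8.  -1.   4.   5.   5.   2.  19.  39.  43.  -2.]
 [ -0.   3.   1.   1.   1.  35.  44.   4.   4.   7.   3.   0.   2.   2.   3.   6.   1.   1.   5.   2.   3.   2.   3.   2.   1.  -1.  18.  39.  43.   1.]
 [  4.   3.   1.   3.   4.  40.  44.   4.  10.   3.   3.   3.   6.   4.   8.   1.   6.   4.   8.   3.   9.   8.   3.   5.   4.   6.  22.  42.  46.  -2.]
 [ -4.  -0.  -4.  -3.   6.  4
[... 1604 characters left out ...]
 1.   0.  -5.   3.   1.  25.  46.  46.  -4.   1.]
 [ -1.  -1.   4.  14.  43.  -1.  23.  18.  19.  23.  20.  22.   1.   3.   1.   2.   2.   1.   3.  -0.   7.   7.   4.  -1.   5.  24.  47.  43.   2.  -1.]
 [ -2.  -0.   4.  20.  44.   4.   2.   3.  15.  20.   3.   3.   2.   3.   6.   6.   5.   6.   0.   3.   8.   4.   6.   0.   6.  30.  44.  45.  -2.  -0.]
 [ -3.   3.   3.  29.  34.  38.  35.  40.  41.  40.  47.  45.  45.  43.  46.  44.  46.  49.  48.  49.  43.  46.  45.  46.  45.  44.  47.  -2.   2.   3.]
 [  4.  -0.   2.   1.   3.   2.  -6.   1.  -2.   1.   1.   2.  -2.   0.  -1.   0.   5.  11.  12.  13.  12.  16.   9.  18.  21.  22.  -2.   4.  nan   3.]]
[ 0.46994822 -0.10798436  0.02263235]
```

All three are in the box: two white pieces at t11c (155,300) and (105,362), and the pale reel at (110,448), about 20 mm high by depth. I swing the bin back along the reversed arc, buttons held in.

```bash
python3 -m inch '[[0.3,-3.5,0,0,0,0],[0.3,-5.7,-1.3,0,0,0],[0,-5.6,-1.7,0,0,0],[0,-5.4,-2.2,0,0,0],[0,-5.2,-2.6,0,0,0],[0,-5,-3.1,0,0,0],[0,-4.7,-3.5,0,0,0],[0,-4.4,-3.9,0,0,0],[0,-4.1,-4.2,0,0,0],[0,-3.7,-4.5,0,0,0],[0,-3.3,-4.8,0,0,0],[0,-2.9,-5.1,0,0,0]]' && python3 -m inch '[[0,-2.5,-5.3,0,0,0],[0,-2,-5.5,0,0,0],[0,-1.6,-5.7,0,0,0],[0,-1.1,-5.8,0,0,0],[0,-0.6,-5.8,0,0,0],[0,-0.1,-5.9,0,0,0],[0,0.4,-5.9,0,0,0],[0,0.9,-5.8,0,0,0],[0,1.3,-5.7,0,0,0],[0,1.8,-5.6,0,0,0],[0,0,0,0,0,0],[0,0,0,0,0,0]]'; python3 - <<'E'
from h import *
plan([.6832,-.1309,.1575],87)
s=snap('scene','s12');crop(s,'s12c',240,180,380,340,4)
E
```

```text
clock: 16.62
tool_pos: [0.6105, -0.1264, 0.1608]
eef_rot: [-0.513, -0.486, 0.486, 0.514]
contact_force: [5.7, 2.9, -13.7]
opening: 0.549
clock: 17.62
tool_pos: [0.6637, -0.1298, 0.1635]
eef_rot: [-0.511, -0.483, 0.489, 0.516]
contact_force: [-6.6, 1.4, -17.0]
opening: 0.558
clk 17.62 pos [ 0.6637 -0.1298  0.1635] F [ -6.6   1.4 -17. ] open 49.2
R [[0.055, -0.01, -0.998], [0.998, -0.001, 0.055], [-0.001, -1.0, 0.01]]
shift tool mm [ -0.    5.9 -19.6]
turn [-0.0099 -0.0027 -0.0013]
```

View pics/s12c.png

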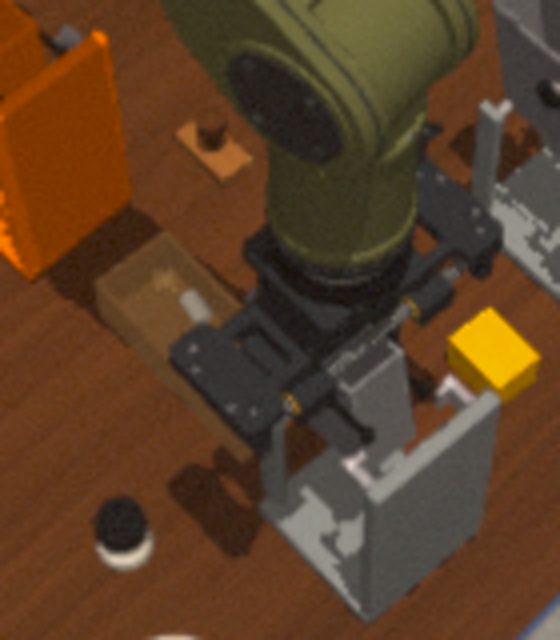

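```bash
python3 -m inch '[[0,2.5,0,0,0,0],[0,2.3,-5.4,0,0,0],[0,0,0,0,0,0],[0,0,0,0,0,0]]'; python3 -m inch '[[0,2.7,-5.2,0,0,0],[0,0,0,0,0,0],[0,0,0,0,0,0]]'
```

```text
clock: 18.0
tool_pos: [0.6704, -0.1302, 0.1602]
eef_rot: [-0.512, -0.484, 0.488, 0.515]
contact_force: [-8.1, 2.4, -12.3]
opening: 0.558
clock: 18.25
tool_pos: [0.6752, -0.1305, 0.1576]
eef_rot: [-0.512, -0.484, 0.488, 0.515]
contact_force: [-8.8, 1.4, -12.4]
opening: 0.559
```

```bash
python3 -m inch '[[0,3.1,-5,0,0,0],[0,0,0,0,0,0],[0,0,0,0,0,0]]'; python3 -m inch '[[0,1,-2,0,0,0],[0,0,0,0,0,0],[0,0,0,0,0,0]]';python3 - <<'E'
from h import *
plan([.6832,-.1309,.1575],87)
s=snap('scene','s13');crop(s,'s13c',270,230,370,340,5)
E
```

```text
clock: 18.5
tool_pos: [0.6791, -0.1307, 0.1555]
eef_rot: [-0.512, -0.483, 0.489, 0.516]
contact_force: [-13.0, 2.5, -5.1]
opening: 0.555
clock: 18.75
tool_pos: [0.6802, -0.1308, 0.1549]
eef_rot: [-0.511, -0.483, 0.489, 0.516]
contact_force: [-15.3, 2.8, -1.0]
opening: 0.553
clk 18.75 pos [ 0.6802 -0.1308  0.1549] F [-15.3   2.8  -1. ] open 48.7
R [[0.055, -0.011, -0.998], [0.998, -0.001, 0.055], [-0.002, -1.0, 0.011]]
shift tool mm [ 0.1 -2.6 -2.9]
turn [-0.011 -0.003 -0.002]
```

View pics/s13c.png

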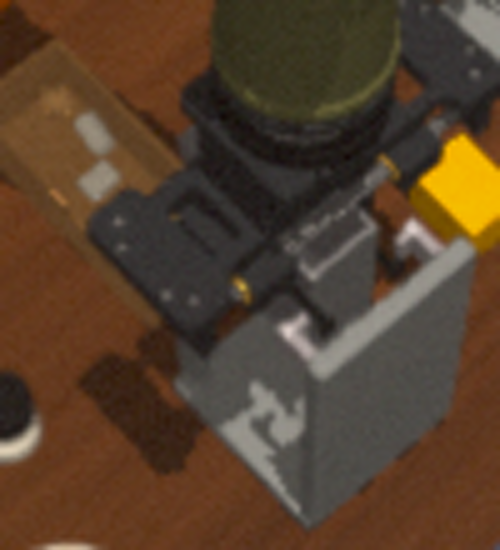

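The bin's rear rim corners are at scene px (344,274) and (332,285), as they were at home. The arm is pressing it onto its stop with 15 N. I open the fingers.

```bash
python3 -m inch '[[0,0,0,0,0,0],[0,0,0,0,0,0],[0,0,0,0,0,0],[0,0,0,0,0,0],[0,0,0,0,0,0],[0,0,0,0,0,0]]' 88;python3 - <<'E'
from h import *
plan([.683,-.1315,.159],87)
s=snap('scene','s14');crop(s,'s14c',270,230,370,340,5)
a=load('s7')['img'][230:340,270:370].astype(int);b=s['img'][230:340,270:370].astype(int)
E
```

```text
clock: 19.3
tool_pos: [0.687, -0.1308, 0.1557]
eef_rot: [0.515, 0.487, -0.485, -0.512]
contact_force: [0.5, -1.0, 0.6]
opening: 0.983
clk 19.3 pos [ 0.687  -0.1308  0.1557] F [ 0.5 -1.   0.6] open 86.6
R [[0.055, 0.005, -0.998], [0.998, -0.001, 0.055], [-0.001, -1.0, -0.005]]
shift tool mm [-0.9 -3.3  4. ]
turn [ 0.0047 -0.0031 -0.0007]
```

View pics/s14c.png

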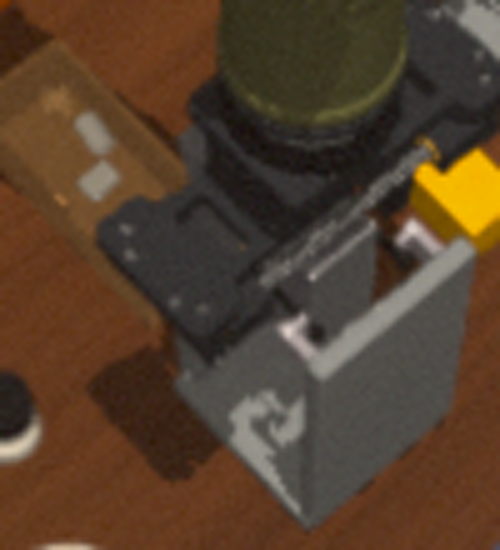

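```bash
python3 -m inch '[[0,0,3,0,0,0],[0,0,0,0,0,0],[0,-10,0,0,0,0],[0,-25,0,0,0,0],[0,-35,0,0,0,0],[0,-30,0,0,0,0],[0,-15,0,0,0,0],[0,0,0,0,0,0]]' && python3 -m inch '[[0,0,25,0,0,0],[0,0,35,0,0,0],[0,0,38,0,0,0],[0,0,38,0,0,0],[0,0,38,0,0,0],[0,-10,38,0,0,0],[0,-10,30,0,0,0],[0,0,0,0,0,0],[0,0,0,0,0,0]]'; python3 - <<'E'
from h import *
plan([.5,-.1315,.3],87)
s=snap('scene','s15');crop(s,'s15c',230,180,370,340,4)
s=snap('top','t15');crop(s,'t15c',340,95,430,215,5)
w=cloud(s);
for n,d in(('s15',None),('scene0',None)):
    w=cloud(load(n)).reshape(-1,3); q=w[(w[:,2]>.204)&(w[:,2]<.22)&(w[:,0]>.61)&(w[:,0]<.73)&(abs(w[:,1]+.131)<.04)]; print(n,len(q),q.mean(0),q.min(0),q.max(0))
E
```

```text
clock: 20.02
tool_pos: [0.6848, -0.1299, 0.2746]
eef_rot: [0.516, 0.488, -0.484, -0.511]
contact_force: [0.3, -0.3, 0.2]
opening: 0.998
clock: 20.77
tool_pos: [0.4394, -0.117, 0.2894]
eef_rot: [0.514, 0.486, -0.486, -0.513]
contact_force: [-0.3, 0.3, 0.5]
opening: 0.998
clk 20.77 pos [ 0.4394 -0.117   0.2894] F [-0.3  0.3  0.5] open 87.9
R [[0.055, 0.0, -0.998], [0.998, -0.001, 0.055], [-0.001, -1.0, -0.0]]
shift tool mm [-11.1 -10.6 -61.3]
turn [ 0.0002 -0.0029 -0.0007]
s15 194 [ 0.65946774 -0.12963417  0.20721008] [ 0.62055596 -0.15325689  0.20401437] [ 0.71608541 -0.10711636  0.21361938]
scene0 183 [ 0.66292704 -0.1303198   0.20732577] [ 0.62139634 -0.15320247  0.20403526] [ 0.71613917 -0.10716718  0.21429256]
```

View pics/s15c.png

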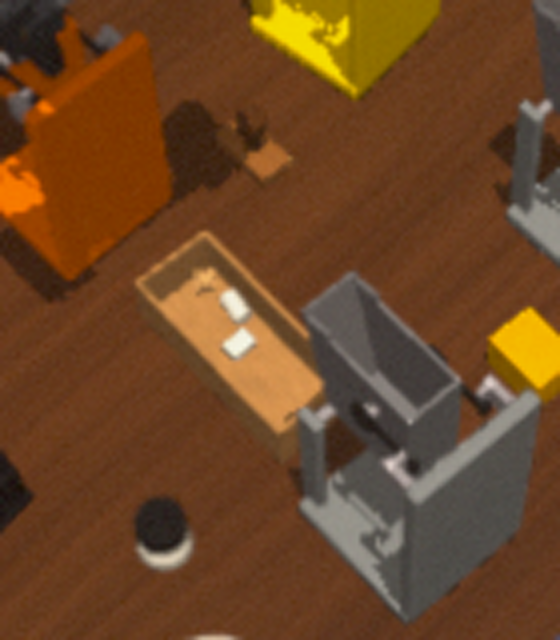

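View pics/t15c.png

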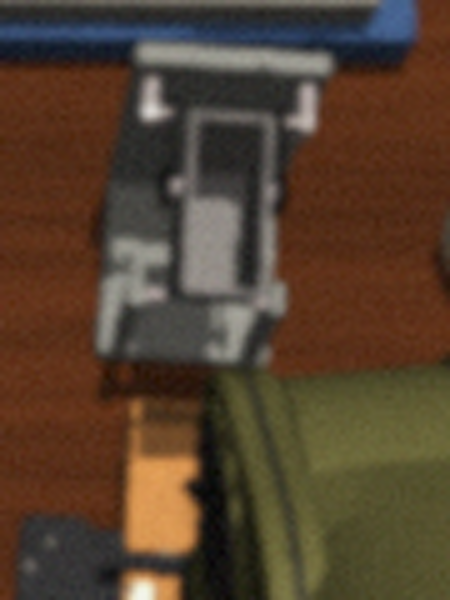

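```bash
python3 - <<'E'
from h import *
a=load('s5');b=load('s15');t0=load('top0');t=load('t15')
d=abs(a['img'].astype(int)-b['img']).sum(2)
print('catch/bin region mean diff',d[245:310,305:360].mean(),'static ref',d[350:395,200:255].mean())
for n,(x,y) in {'L':(0,0)}.items(): pass
crop(a,'x5',300,245,360,305,6);crop(b,'x15',300,245,360,305,6)
A=cv2.imread('pics/x5.png');B=cv2.imread('pics/x15.png');cv2.imwrite('pics/xx.png',np.hstack([A,B]))
cv2.imwrite('pics/full15.png',np.vstack([b['img'][:,:,::-1]]))
d0=abs(load('scene0')['img'].astype(int)-b['img']).sum(2); cv2.imwrite('pics/d0.png',np.clip(d0,0,255).astype(np.uint8))
E
```

```text
catch/bin region mean diff 7.34937062937063 static ref 7.268686868686869
```

View pics/xx.png

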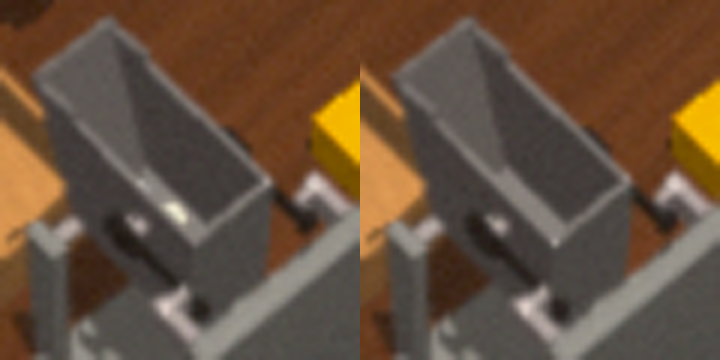

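View pics/d0.png

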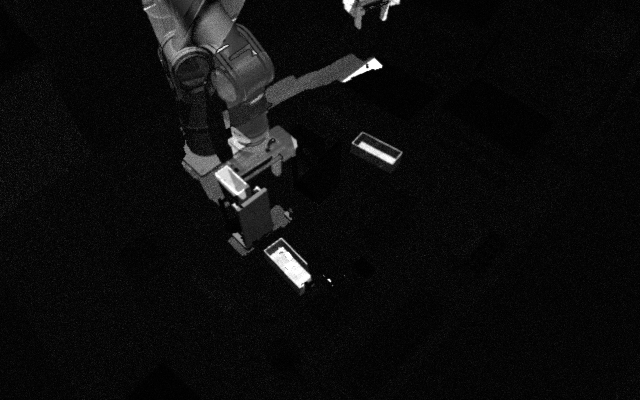

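The before and after crops match: bin home, buttons and catch as at the start, contents gone. The difference picture shows changes only at the arm, its shadow and the box's old place (377,150) and new place (290,265). I hand it in.

```bash
python3 - <<'E'
from plant import r
print(r.finish_job())
E
```

```text
the job is handed in; nothing more can be done
None
```

The job is done and handed in at about 21 s of the 67 s allowed. I stood the box in front of the full grey bin, pinched both buttons and tipped the bin to its stop. I rocked it twice there, swung it back home with the buttons held in, then let go and moved the hand clear.

**Last checks**
- **Box and contents:** the box stands in place. The eraser and glue stick are plain to see in it. The pale reel is hard to see against the card, and I confirmed it by depth, about 20 mm high in a corner.
- **Bin:** it is empty and looks the same at its buttons and catch as before tipping. I did not pull on it to prove the catch.
- **Other things:** the before/after scene picture shows no change at the other bin or the other things in its view, apart from the arm and its shadow.

**What did not go perfectly**
- **Pinch:** my first pinch was about 1.5 mm off centre, giving a 10 N side load, which I mostly relieved.
- **Return swing:** the pads had slipped about 3 mm on the domes while I rocked the bin. The wrist saw up to about 18 N on the way back and pressed the bin home with about 15 N, both well under the limits.

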